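# Set up the grinding station: rest, turnbutton and dip tin

## Robot

A 6-joint arm with a two-finger parallel gripper is mounted at the origin on the work surface. World frame = base frame: x ahead of the robot, y to its left, z up, the work surface at z = 0. Lengths are in m, angles in rad, forces in N, time in s.
With the tool pointing down it reaches from about 0.25 to 0.775 m from the base axis. Payload 4 kg.
Tool frame: the origin (TCP) lies at the very end of the fingers, on their centre line; the grasp point (between the pads) lies 19 mm behind it; z points along the fingers, y is the line along which they close (so a half turn about z gives the same grasp; the last joint's range is limited). The gripper opens to 85 mm and grips with 20 to 120 N. Pads are 22 mm wide; open, the fingers measure 114 mm over their backs; the gripper's body (76 mm by 85 mm) begins 54 mm behind the grasp point. The pads swing forward as they close: fully open they stand 13 mm farther back than shut.
Start: joints at [1.057, 0.087, 1.371, -0, 1.684, -0.103], TCP at [0.22, 0.504, 0.231] pointing down, gripper open.
Joint ranges: [-3.1, 3.1], [-0.76, 2.03], [0.27, 2.55], [-1.08, 4.22], [0.17, 2.65], [-2.57, 2.57]. Speed limits (rad/s): [2.79, 2.79, 3.14, 3.14, 3.14, 3.14].

## Interface

Orientations are given as a 3x3 rotation matrix whose columns are the frame's x, y, z axes.
In Python, from bench import sensors, cams, job gives the robot as it stands.
- The arm moves only by the tool drive_tool, never from a script. Its argument "increments" is a list of rows, each a list of 5 numbers: the shift along the tool's x, y, z in mm, then the turn about the tool's z in degrees, then the opening, from 0 (shut) to 1 (fully open). In form: [[dx, dy, dz, roll, fingers], ...]. A call has 1 to 12 rows; each row shifts and turns the commanded pose from where the row before left it, along the tool's axes as they then stand; what a row does not reach is not made up. A row lasts 1/8 s, in which the tool goes at most 62.5 mm and 10.7 degrees, less where a joint would pass 70% of its speed; a pose out of reach is approached as far as the arm can. A call with a gripper value outside its range is refused whole. The fingers move at their own pace and stop on an object; "force" is the grip in N (left out, the last holds). Time passes only in rows, so rows that do not move let the fingers close. It gives the time, the measured TCP pose, the force, the opening and the grip force at its end, in the units of the state.
- sensors.get_obs(): the state, without advancing time (a new reading comes with each control period).
- cams.get_image(name): name is "scene" or "top"; returns a dict with "pixels" (480x640x3 uint8, red, green, blue), "depth" (480x640 float32, m along the optical axis (not along the pixel's ray), 0 where there is no reading), "fx", "fy", "cx", "cy" (pixels), "k1" (the pictures are not rectified: a ray, as slopes to the right and down, at radius r is drawn at 1 + k1 r^2 times it, then the intrinsics apply), "R" (3x3) and "t" (3): a world point X has camera coordinates R X + t. Camera axes: x right, y down, z forward; pixel columns grow to the right and rows downward; lengths in m; the calibration is good to about 2 mm. A picture is of the moment at which its call begins.
- job.finish_job(): hands the job in; it is judged then, once.
The state is a dict: "clock": time; "joint_pos": joint angles; "dq": joint speeds; "joint_efforts": joint torques, N m; "tool_pos": TCP position; "tool_rot": TCP orientation; "wrist_force": force on the tool from outside, world axes, zero at the start; "wrist_torque": the same for the moment, N m; "finger_gap": finger opening in m; "grasp_force": force on a finger pad.
Only numpy, scipy, OpenCV 4.12 (cv2) and the standard library are available. Lean on these libraries where they do the work, as an engineer would, in place of code of your own. Each camera call takes 0.05 s, during which the arm holds its last target. There are 200 camera calls.

## Task

Set the work rest (yellow fence) on the grinder's steel bed in front of the contact wheel, centred on the wheel and square to it with about 12 mm of gap between rest and belt, let go, and then swing the red turnbutton square across the rest's ear to secure it. Also stand the blue dip tin upright on the bench between the work rest and the wooden blade rack, in line with the middle of both and with about equal room, at least 30 mm, on either side. Lift and set things down without dropping them, and leave the white oil bottle where it stands.

Things in the scene. Friction and masses are not known exactly. Their poses are not given: they have to be found in the camera images.
- grinder: Green belt grinder on its side, fixed. Origin on the bench under its contact wheel's vertical axis. Wheel with brown-red belt 154 mm across, belt 34-82 mm high, hub to 102; foremost belt point x=-77, y=0 mm. -x is the front; motor at x=250, 220 high. Dark steel bed 8 mm thick at x -180..-30, y -170..85; turnbutton pivot on it at x=-129, y=-120
- work_rest: Loose work rest, 0.55 kg, same either way round. Origin: centre of underside. Foot 70 (x) by 150 mm (y), 12 thick, its ends are the ears. On a post a table 80 (x) by 76 mm (y), top at 46. On it along x a yellow fence 80 long, 14 thick (y), 46-84 high, to grip. When set up, x is in line with the grinder's x: one end of table and fence faces the belt, ears left and right
- turnbutton (a joint): Angle of the red turnbutton about its vertical pivot: 0 = its long arm points along the grinder's +x (clear of the rest), growing counter-clockwise seen from above; 1.57 = arm along the grinder's +y, square across the rest's ear; stop at 1.65. Stays where it is left
- turnbutton_grip (a point): On the turnbutton's pivot axis, mid-height of its upright red fin, 58 mm above the bench; x along the arm. Fin 14 mm thick, 50 long (along the arm, centred on the pivot), 33 to 73 mm above the bench. Arm below it 26 wide, 23 to 33 mm above the bench, tip 70 mm from the pivot; it passes 3 mm over the ear of a rest standing on the bed
- dip_tin: Loose empty blue dip tin, open at the top, 62 mm across, 90 mm tall, wall 3 mm, about 0.22 kg. Origin at the centre of its underside
- blade_rack: Wooden blade rack, fixed on the bench left of the grinder's bed and square to the grinder: block 100 (x) by 70 mm (y), 40 high, three blade blanks on edge in it up to 68 mm high. Origin at the centre of its underside, 129 mm in front of the wheel's axis like the centre of the set-up rest; y points away from the rest
- oil_bottle: Bystander: white bottle with a yellow label and red cap, 60 mm across, 160 mm tall, standing at the right. Origin at its underside's middle
There are look-alikes about, which are no part of the job. Leave any purple look-alike of the work_rest alone.

How it is judged:
On the way, in this order (a step that is already met when the one before it is completed fails the run):
1. the work rest stands on the bed in front of the wheel, centred, square, at the right gap, and is let go (x of work_rest in the frame of grinder between -0.136 and -0.122 m and y of work_rest in the frame of grinder between -0.008 and 0.008 m and z of work_rest in the frame of grinder between 0.004 and 0.012 m and angle between the y axis of work_rest and the y axis of grinder, either way round below 0.09 rad and angle between work_rest's own z axis and vertical below 0.05 rad and contact force between the fingers and work_rest below 0.3 N), for 0.2 s.
2. the turnbutton is swung across the rest's ear (value of joint turnbutton above 1.35 rad), for 0.2 s.
At the end, for the whole second after the job is handed in: Rest flat and released on the bed: gap to belt 5-19 mm, centred within 8 mm, square within 5 degrees; turnbutton at 1.35 rad or more; tin upright on the bench within 25 mm of the line rest-rack, 18 mm or more from the rack and from a centred rest's ear; all at rest (all of step 1 and value of joint turnbutton above 1.35 rad and x of dip_tin in the frame of grinder between -0.154 and -0.104 m and y of dip_tin in the frame of grinder above 0.124 m and y of dip_tin in the frame of blade_rack below -0.084 m and angle between dip_tin's own z axis and vertical below 0.08 rad and height (world z) of dip_tin below 0.006 m and linear speed of each of work_rest, dip_tin below 0.02 m/s); the robot touches nothing.
It fails at once if the work rest is dropped (loose in the air 20 mm or more above the bed) (contact force between work_rest and anything else below 0.02 N and height (world z) of work_rest above 0.028 m).
It fails at once if the tin is dropped (loose in the air 20 mm or more above the bench) (contact force between dip_tin and anything else below 0.02 N and height (world z) of dip_tin above 0.02 m).
It fails at once if the tin is tipped over (angle between dip_tin's own z axis and vertical above 0.8 rad).
It fails at once if the oil bottle is pushed or knocked away by 30 mm or more (distance of oil_bottle from where it was at the start of the episode above 0.03 m).
It also fails if it takes over 69 s, if anything falls off the work surface, if the arm or the gripper's body presses on something with over 40 N, if the wrist force passes 120 N, or if a joint passes its speed limit or range.

## Working session

There is one attempt and no reset: what is moved stays moved. The work goes in short steps, Python scripts to look and compute and a tool call to move; the robot and the scene stay as the last step left them, time stands still between calls to the robot, and variables do not carry over. Pictures are saved under pics/ and viewed, at most 10 in all, crops included, and the job is handed in when it is done.

Besides the shell and the picture viewer there is one more tool, called as a command line: name --pt "numbers of a row" for each row, then --argument value for the rest. drive_tool: Moves the arm, as the interface text tells. Its arguments: {"type":"object","properties":{"increments":{"type":"array"},"force":{"type":"number"}},"required":["increments"]}

```bash
mkdir -p pics; ls; cat > h.py <<'E'
import numpy as np, cv2
from bench import sensors, cams, job
def load(n):
    d=np.load(f'{n}.npy',allow_pickle=True).item(); return d
def grab(n,f):
    d=cams.get_image(n); np.save(f'{f}.npy',d); cv2.imwrite(f'pics/{f}.png',d['pixels'][:,:,::-1]); return d
def ray(d,u,v):
    xd=np.array([(u-d['cx'])/d['fx'],(v-d['cy'])/d['fy']]); x=xd.copy()
    for _ in range(20): x=xd/(1+d['k1']*(x@x))
    R,t=np.array(d['R']),np.array(d['t']); return -R.T@t, R.T@np.array([x[0],x[1],1])
def onz(d,u,v,z):
    o,r=ray(d,u,v); return o+r*(z-o[2])/r[2]
def cloud(d):
    v,u=np.mgrid[:480,:640]; p=np.stack([(u-d['cx'])/d['fx'],(v-d['cy'])/d['fy']],-1); x=p.copy()
    for _ in range(20): x=p/(1+d['k1']*(x**2).sum(-1,keepdims=True))
    z=d['depth'][...,None]; c=np.concatenate([x*z,z],-1)
    return (c-np.array(d['t']))@np.array(d['R'])
E
python3 - <<'E'
from h import *
for n in('scene','top'):
    d=grab(n,n); print(n,d['fx'],d['k1'],np.round(-np.array(d['R']).T@d['t'],3),np.round(d['R'],2).tolist())
o=sensors.get_obs();print(o['tool_pos'],o['tool_rot'],o['finger_gap'],o['clock'])
E
```

```text
pics
scene 435.74951442981296 -0.07973848445546719 [0.93  0.315 0.655] [[-0.63, 0.78, -0.01], [0.58, 0.46, -0.68], [-0.52, -0.43, -0.73]]
top 460.1211694296971 0.014358455010685079 [ 0.404 -0.041  0.959] [[-0.01, -1.0, 0.03], [-0.99, 0.01, -0.13], [0.13, -0.03, -0.99]]
[0.21939359 0.50383929 0.23022978] [[-9.16811974e-01  3.99317855e-01 -1.02743486e-03]
 [ 3.99319115e-01  9.16810229e-01 -1.80217402e-03]
 [ 2.22322530e-04 -2.06252910e-03 -9.99997848e-01]] 0.08529850144685791 0.1
```

View pics/scene.png

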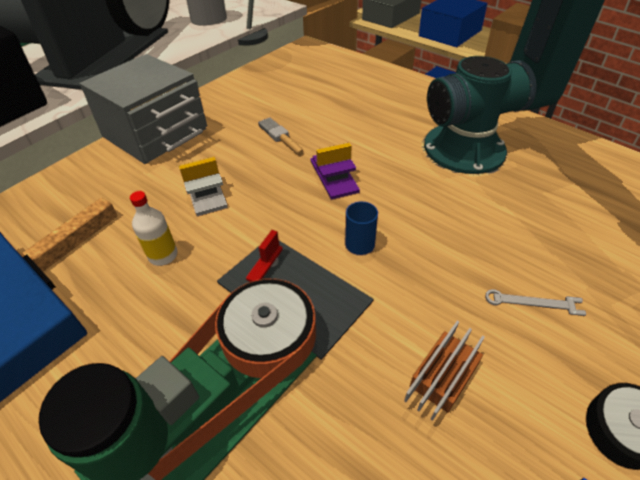

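View pics/top.png

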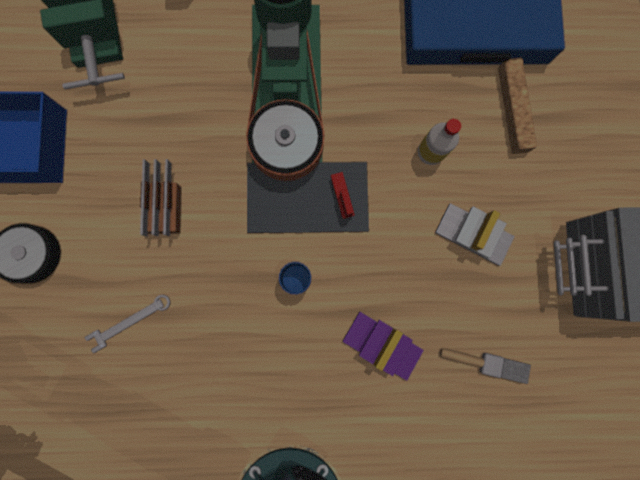

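Two candidates for the rest: grey/white with a yellow fence at top px (475,235) and purple with a yellow fence at top px (383,347). The task says to leave the purple one, so the grey one fits. I'll check it in a crop. The blue tin is at (295,278). The open blue boxes at the edges are not it, because they are square. The rack is at (160,198).

```bash
python3 - <<'E'
from h import *
s,t=load('scene'),load('top')
a=cv2.resize(t['pixels'][185:285,415:535],(600,500),interpolation=cv2.INTER_CUBIC)[:,:400*600//400]
b=cv2.resize(s['pixels'][150:220,170:240],(500,500),interpolation=cv2.INTER_CUBIC)
im=np.hstack([cv2.resize(a,(400,400)),cv2.resize(b,(400,400))]); cv2.imwrite('pics/crop1.png',im[:,:,::-1])
# per-mask measurements
def mask(d,lo,hi,box):
    h=cv2.cvtColor(d['pixels'],cv2.COLOR_RGB2HSV); m=cv2.inRange(h,lo,hi); k=np.zeros_like(m); x0,y0,x1,y1=box; k[y0:y1,x0:x1]=255; return m&k
for nm,lo,hi,bt,bs in [('fence',(18,120,60),(32,255,255),(440,190,520,280),(170,150,230,190)),
 ('red',(0,150,60),(8,255,255),(325,165,365,225),(235,225,290,285)),
 ('tin',(100,120,20),(125,255,255),(270,255,320,305),(335,195,390,260))]:
  for d,b,n in((t,bt,'top'),(s,bs,'scene')):
    m=mask(d,lo,hi,b); P=cloud(d)[(m>0)&(d['depth']>0)]; 
    v,u=np.nonzero(m); print(nm,n,len(P),'px',u.min(),u.max(),v.min(),v.max(),'z pct',np.round(np.percentile(P[:,2],[2,50,90,98]),3))
    top=P[P[:,2]>np.percentile(P[:,2],97)-.008]
    r=cv2.minAreaRect((top[:,:2]*1000).astype(np.float32)); print('  top',r, np.round(top.mean(0),4))
C=cloud(t)
# rest points of all colours
P=C[190:280,430:525].reshape(-1,3)
for lo,hi in((.006,.02),(.038,.055),(.075,.095)):
    q=P[(P[:,2]>lo)&(P[:,2]<hi)]; print(lo,len(q),cv2.minAreaRect((q[:,:2]*1000).astype(np.float32)))
# hub / bed / rack
q=C[90:185,235:335].reshape(-1,3); q=q[(q[:,2]>.094)&(q[:,2]<.11)]; print('hub',cv2.minEnclosingCircle((q[:,:2]*1000).astype(np.float32)),np.percentile(q[:,2],50))
q=C[150:245,235:380].reshape(-1,3); q=q[(q[:,2]>.005)&(q[:,2]<.011)]; print('bedz',len(q),cv2.minAreaRect((q[:,:2]*1000).astype(np.float32)))
q=C[140:260,130:195].reshape(-1,3); 
for lo,hi in((.03,.045),(.06,.075)):
  k=q[(q[:,2]>lo)&(q[:,2]<hi)]; print('rack',len(k),cv2.minAreaRect((k[:,:2]*1000).astype(np.float32)))
print('benchz',np.median(C[300:400,200:300,2]))
q=C[110:170,410:470].reshape(-1,3);q=q[q[:,2]>.1];print('bottle',q.mean(0))
E
```

```text
fence top 314 px 475 499 210 249 z pct [0.063 0.086 0.088 0.089]
  top ((521.9378051757812, -390.95001220703125), (14.75434398651123, 79.01063537597656), 60.395450592041016) [ 0.5219 -0.3908  0.0856]
fence scene 1028 px 170 229 150 189 z pct [-0.001  0.058  0.084  0.086]
  top ((523.6157836914062, -389.20245361328125), (17.23776626586914, 80.09071350097656), 63.17429733276367) [ 0.5239 -0.3872  0.0833]
red top 383 px 331 353 172 217 z pct [0.031 0.036 0.075 0.076]
  top ((581.65185546875, -120.21781921386719), (50.22270965576172, 13.454471588134766), 14.150994300842285) [ 0.5811 -0.1202  0.0741]
red scene 842 px 246 281 230 282 z pct [0.009 0.036 0.073 0.083]
  top ((617.006591796875, -91.8406753540039), (130.4774932861328, 30.13086700439453), 36.50335693359375) [ 0.594  -0.1094  0.0732]
tin top 719 px 279 309 263 293 z pct [0.002 0.006 0.075 0.092]
  top ((426.4937438964844, -15.924266815185547), (57.64733123779297, 43.899112701416016), 72.8254165649414) [ 0.4191 -0.0121  0.0905]
tin scene 1363 px 346 376 202 253 z pct [0.009 0.06  0.085 0.09 ]
  top ((434.47808837890625, -14.390613
[... 227 characters left out ...]
2.0285034179688, -391.7059326171875), (76.7571792602539, 80.9286117553711), 61.370521545410156)
0.075 352 ((521.9523315429688, -391.3576354980469), (14.983527183532715, 79.57471466064453), 61.198760986328125)
hub ((710.1790771484375, -0.3404952883720398), 20.09906005859375) 0.09744372267481745
bedz 5945 ((605.6881103515625, -43.93186950683594), (303.4606628417969, 198.0756072998047), 88.51991271972656)
rack 753 ((596.1632690429688, 254.6996307373047), (70.1535415649414, 149.10296630859375), 89.45221710205078)
rack 1086 ((595.7515258789062, 256.00347900390625), (150.4646759033203, 57.34492111206055), 0.24545754492282867)
benchz 0.001163882658618538
bottle [ 0.6912157  -0.29974314  0.14148929]
```

View pics/crop1.png

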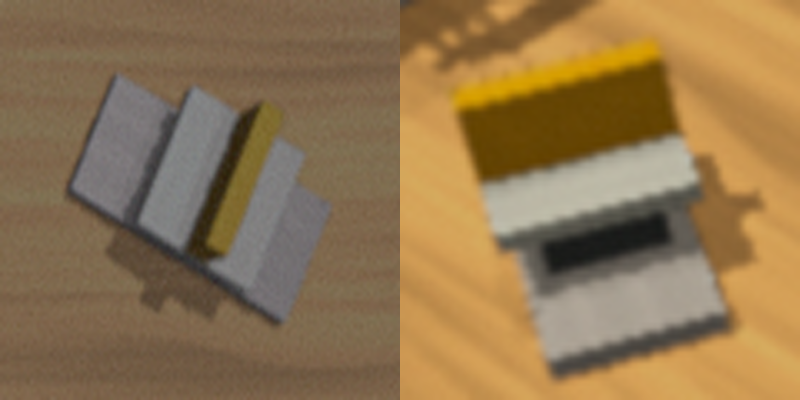

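The crop confirms it: grey foot, white table, yellow fence and visible post window. The fence runs at about -29° in world. Next I'll refine the grinder yaw from the bed's edges, and measure the rack block and the tin.

```bash
cat >> h.py <<'E'
def hsv(d): return cv2.cvtColor(d['pixels'],cv2.COLOR_RGB2HSV)
def fitline(d,px,z):
    q=np.array([onz(d,u,v,z)[:2] for u,v in px])*1000; l=cv2.fitLine(q.astype(np.float32),cv2.DIST_HUBER,0,.01,.01).ravel(); return l[2:],np.degrees(np.arctan2(l[1],l[0]))
def tri(a,pa,b,pb):
    o,r=ray(a,*pa); p,s=ray(b,*pb); k=np.linalg.lstsq(np.stack([r,-s],1),p-o,rcond=None)[0]; x,y=o+r*k[0],p+s*k[1]; return (x+y)/2,np.linalg.norm(x-y)
E
python3 - <<'E'
from h import *
s,t=load('scene'),load('top')
h=hsv(t); g=cv2.cvtColor(t['pixels'],cv2.COLOR_RGB2GRAY).astype(int); S=h[...,1]
bed=(S<70)
print('bed S,V',h[215,300],'wood',h[215,230],h[245,300])
# edges
L=[];Rr=[];B=[]
for v in range(180,228): 
    row=np.nonzero(bed[v,238:380])[0]+238; L.append((row.min()-.5,v)); Rr.append((row.max()+.5,v))
for u in range(255,362):
    c=np.nonzero(bed[200:245,u])[0]+200; B.append((u,c.max()+.5))
for n,p in(('L',L),('R',Rr),('front',B)): print(n,fitline(t,p,.008))
# wheel: white disc
w=((S<60)&(g>110)).astype(np.uint8); k=np.zeros_like(w);k[95:180,240:330]=1;w&=k
c=max(cv2.findContours(w,0,2)[0],key=cv2.contourArea); e=cv2.fitEllipse(c);print('wheel ell',e)
C=cloud(t);C2=cloud(s)
zt=np.median(C[110:125,275:295,2]);print('disc z',zt,onz(t,*e[0],zt))
hs=hsv(s); w=((hs[...,1]<60)&(hs[...,2]>130)).astype(np.uint8);k=np.zeros_like(w);k[270:365,212:305]=1;w&=k
c=max(cv2.findContours(w,0,2)[0],key=cv2.contourArea); e2=cv2.fitEllipse(c);print(e2,tri(t,e[0],s,e2[0]))
# rack block
q=C[140:260,130:195].reshape(-1,3);col=h[140:260,130:195].reshape(-1,3)
m=(q[:,2]>.034)&(q[:,2]<.045)&(col[:,1]>120);k=q[m];print('rackblk',m.sum(),cv2.minAreaRect((k[:,:2]*1000).astype(np.float32)),np.percentile(k,[2,98],axis=0).round(3).tolist())
q=C2[310:430,395:490].reshape(-1,3);col=hs[310:430,395:490].reshape(-1,3)
m=(q[:,2]>.030)&(q[:,2]<.045)&(col[:,1]>120);k=q[m];print('rackblk scene',m.sum(),cv2.minAreaRect((k[:,:2]*1000).astype(np.float32)),np.percentile(k,[2,98],axis=0).round(3).tolist())
# tin rim
m=cv2.inRange(h,(100,120,20),(125,255,255));k=np.zeros_like(m);k[255:305,270:320]=255;m&=k
q=C[(m>0)];q=q[q[:,2]>.083];print('tin',len(q),cv2.minEnclosingCircle((q[:,:2]*1000).astype(np.float32)))
c=max(cv2.findContours(m,0,1)[0],key=cv2.contourArea);et=cv2.fitEllipse(c);print('tin ell',et,onz(t,*et[0],.09))
ms=cv2.inRange(hs,(100,120,20),(125,255,255));k=np.zeros_like(ms);k[195:260,335:390]=255;ms&=k
q=C2[ms>0];q=q[q[:,2]>.083];print('tin s',len(q),cv2.minEnclosingCircle((q[:,:2]*1000).astype(np.float32)))
# turnbutton ellipse/arm
m=cv2.inRange(h,(0,150,60),(8,255,255));k=np.zeros_like(m);k[165:225,325:365]=255;m&=k
q=C[m>0];q=q[(q[:,2]>.027)&(q[:,2]<.045)];print('arm',cv2.minAreaRect((q[:,:2]*1000).astype(np.float32)))
# rest fence top two views
for d,b in((t,(440,190,520,280)),(s,(170,150,232,192))):
    m=cv2.inRange(hsv(d),(18,120,90),(32,255,255)); k=np.zeros_like(m);k[b[1]:b[3],b[0]:b[2]]=255;m&=k
    q=cloud(d)[m>0];q=q[(q[:,2]>.079)&(q[:,2]<.092)];print('fence',len(q),cv2.minAreaRect((q[:,:2]*1000).astype(np.float32)),np.median(q[:,2]))
E
```

```text
bed S,V [130  13  58] wood [ 18  92 128] [ 17  96 130]
L (array([588.1337 ,  83.99608], dtype=float32), np.float32(0.38337153))
R (array([ 581.1806 , -170.98601], dtype=float32), np.float32(0.16244316))
front (array([529.31964 , -27.747784], dtype=float32), np.float32(-89.81904))
wheel ell ((284.8268127441406, 136.04443359375), (60.85475158691406, 63.09624481201172), 86.7309341430664)
disc z 0.08709886010293413 [ 7.09165110e-01 -3.14747635e-04  8.70988601e-02]
((264.380615234375, 318.6884460449219), (68.44194030761719, 82.56442260742188), 74.03271484375) (array([0.7115821, 0.0007835, 0.078403 ]), np.float64(0.0018383000267403649))
rackblk 476 ((580.26513671875, 248.1265411376953), (56.407005310058594, 99.56819152832031), 89.7020034790039) [[0.532, 0.22, 0.035], [0.627, 0.275, 0.044]]
rackblk scene 1498 ((595.5360107421875, 259.09869384765625), (151.7530975341797, 71.05215454101562), 0.17216756939888) [[0.533, 0.225, 0.033], [0.631, 0.294, 0.042]]
tin 60 ((429.18609619140625, -20.197988510131836), 32.563236236572266)
tin ell ((294.5418395996094, 277.9306945800781), (29.488882064819336, 29.93041229248047), 110.81819915771484) [ 0.4317461  -0.01761594  0.09      ]
tin s 194 ((670.6478881835938, 139.95413208007812), 312.78643798828125)
arm ((603.1255493164062, -114.66757202148438), (91.84581756591797, 24.68505096435547), 14.880990028381348)
fence 265 ((521.66357421875, -391.436767578125), (13.986522674560547, 79.06529235839844), 60.69720458984375) 0.08582438851020563
fence 212 ((523.6157836914062, -389.20245361328125), (17.23776626586914, 80.09071350097656), 63.17429733276367) 0.08431760875587238
```

The grinder frame is at about (0.7098, -0.0008) with yaw near 0, so the rest goes at world (0.581, -0.001). The rack block centre is about (0.581, 0.258), so the tin goes at (0.581, 0.149). The turnbutton is near 14°. First move: to above the fence at (0.5225, -0.390), tool y at 61°.

drive_tool --pt "0 0 0 5.5 1" --pt "-39 -35.5 0 0 1" --pt "-39 -35.5 0 0 1" --pt "-39 -35.5 0 0 1" --pt "-39 -35.5 0 0 1" --pt "-39 -35.5 0 0 1" --pt "-39 -35.5 0 0 1" --pt "-39 -35.5 0 0 1" --pt "-39 -35.5 0 0 1" --pt "-39 -35.5 0 0 1" --pt "-39 -35.5 0 0 1" --pt "-39 -35.5 0 0 1" --force 40

```text
clock: 1.6
tool_pos: [0.4052, -0.0471, 0.231]
tool_rot: [[-0.874, 0.486, 0.0], [0.486, 0.874, 0.0], [0.0, 0.0, -1.0]]
wrist_force: [0.0, 0.8, 1.3]
finger_gap: 0.0854
grasp_force: 0.0
```

drive_tool --pt "-39 -35.5 0 0 1" --pt "-39 -35.5 0 0 1" --pt "-39 -35.5 0 0 1" --pt "-39 -35.5 0 0 1" --pt "-39 -35.5 0 0 1" --pt "-39 -35.5 0 0 1" --pt "-35 -32 0 0 1" --pt "0 0 0 0 1" --pt "0 0 0 0 1"

```text
clock: 2.72
tool_pos: [0.5212, -0.3896, 0.2304]
tool_rot: [[-0.874, 0.485, -0.001], [0.485, 0.874, 0.002], [0.002, 0.001, -1.0]]
wrist_force: [1.1, -0.6, -0.2]
finger_gap: 0.0855
grasp_force: 0.0
```

```bash
cat >> h.py <<'E'
def delta(x,y,z,yaw):
    o=sensors.get_obs(); p=np.array(o['tool_pos']); R=np.array(o['tool_rot']); ya=np.degrees(np.arctan2(R[1,1],R[0,1])); roll=(ya-yaw+180)%360-180
    a=np.radians(ya); d=(np.array([x,y,z])-p)*1000
    print('pos',p.round(4),'yaw',ya.round(2),'tilt',R[2,2].round(4),'gap',o['finger_gap'],'t',o['clock'],'q6',o['joint_pos'][5])
    for n,b in(('now',a),('after roll',np.radians(yaw))): print(n,'dx %.1f dy %.1f dz %.1f roll %.1f'%(-np.sin(b)*d[0]+np.cos(b)*d[1],np.cos(b)*d[0]+np.sin(b)*d[1],-d[2],roll))
E
python3 -c "
from h import *
delta(.5225,-.39,.053,61)"
```

```text
pos [ 0.5212 -0.3896  0.2304] yaw 60.96 tilt -1.0 gap 0.08552286718814311 t 2.725 q6 -1.7931679058650218
now dx -1.3 dy 0.3 dz 177.4 roll -0.0
after roll dx -1.3 dy 0.3 dz 177.4 roll -0.0
```

Descend and close.

drive_tool --pt "-1 0 40 0 1" --pt "0 0 50 0 0.6" --pt "0 0 40 0 0.6" --pt "0 0 28 0 0.6" --pt "0 0 15 0 0.6" --pt "0 0 4 0 0.6" --pt "0 0 0 0 0.6" --pt "0 0 0 0 0.1" --pt "0 0 0 0 0.1" --pt "0 0 0 0 0" --pt "0 0 0 0 0" --pt "0 0 0 0 0" --force 60

```text
clock: 4.22
tool_pos: [0.5231, -0.391, 0.0557]
tool_rot: [[-0.874, 0.485, 0.002], [0.485, 0.874, -0.001], [-0.002, 0.0, -1.0]]
wrist_force: [0.6, 0.9, 5.3]
finger_gap: 0.0129
grasp_force: 61.8
```

drive_tool --pt "0 0 -4 0 0" --pt "0 0 -12 0 0" --pt "0 0 -25 0 0" --pt "0 0 -35 0 0" --pt "0 0 -35 0 0" --pt "0 0 -19 0 0" --pt "0 0 0 0 0" --pt "0 0 0 0 0"

```text
clock: 5.22
tool_pos: [0.5215, -0.39, 0.1819]
tool_rot: [[-0.874, 0.485, -0.003], [0.485, 0.874, 0.003], [0.004, 0.001, -1.0]]
wrist_force: [-0.1, 0.5, -5.8]
finger_gap: 0.0131
grasp_force: 60.3
```

```bash
python3 - <<'E'
from h import *
d=grab('top','lift'); s=grab('scene','lifts')
cv2.imwrite('pics/lift2.png',cv2.resize(s['pixels'][60:280,120:340],(600,600))[:,:,::-1])
print(sensors.get_obs()['grasp_force'],sensors.get_obs()['wrist_force'])
delta(.581,-.001,.186,90)
E
```

```text
60.27164340019226 [-0.27340536  0.44808071 -5.42844615]
pos [ 0.5215 -0.3899  0.1814] yaw 60.96 tilt -1.0 gap 0.013049531040220452 t 5.325 q6 -1.793084154235829
now dx 136.7 dy 368.9 dz -4.6 roll -29.0
after roll dx -59.5 dy 388.9 dz -4.6 roll -29.0
```

View pics/lift2.png

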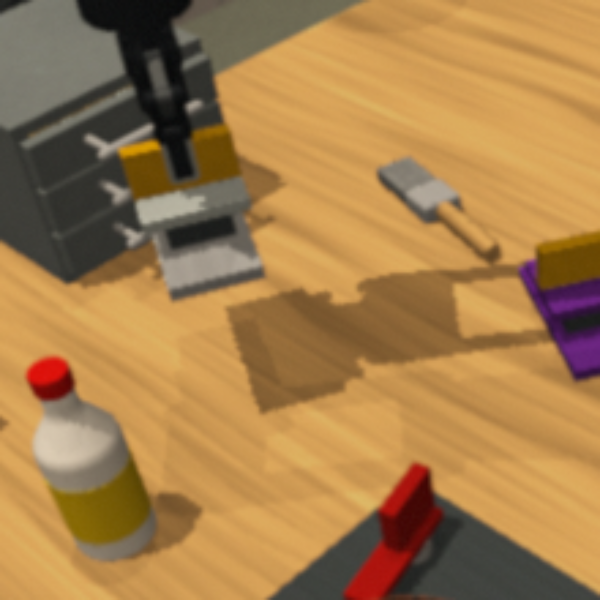

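The view shows the rest hanging level in the fingers, at crop px (190,210). Bottle and turnbutton are untouched. Next I'll turn it square and carry it over the bed.

drive_tool --pt "0 0 0 -9.7 0" --pt "0 0 0 -9.7 0" --pt "0 0 0 -9.6 0" --pt "-5 15 0 0 0" --pt "-7 35 0 0 0" --pt "-7 45 0 0 0" --pt "-7 50 0 0 0" --pt "-7 50 0 0 0" --pt "-7 50 0 0 0" --pt "-7 50 0 0 0" --pt "-7 50 0 0 0" --pt "-6 44 0 0 0"

```text
clock: 6.82
tool_pos: [0.5819, 0.0015, 0.1837]
tool_rot: [[-1.0, 0.002, -0.001], [0.002, 1.0, 0.001], [0.001, 0.001, -1.0]]
wrist_force: [-0.7, 0.5, -5.0]
finger_gap: 0.0127
grasp_force: 60.2
```

drive_tool --pt "0 0 0 0 0" --pt "0 0 30 0 0" --pt "0 0 30 0 0" --pt "0 0 15 0 0" --pt "0 0 0 0 0" --pt "0 0 0 0 0"

```text
clock: 7.58
tool_pos: [0.5835, -0.0019, 0.1108]
tool_rot: [[-1.0, 0.001, 0.003], [0.001, 1.0, -0.0], [-0.003, -0.0, -1.0]]
wrist_force: [-0.2, 0.6, -5.5]
finger_gap: 0.0132
grasp_force: 60.2
```

```bash
python3 - <<'E'
from h import *
delta(.581,-.001,.063,90)
d=grab('top','hov'); s=grab('scene','hovs')
cv2.imwrite('pics/hov2.png',np.hstack([cv2.resize(d['pixels'][90:260,220:390],(400,400)),cv2.resize(s['pixels'][150:350,190:390],(400,400))])[:,:,::-1])
E
```

```text
pos [ 0.5835 -0.0019  0.1108] yaw 89.91 tilt -1.0 gap 0.013192131965084836 t 7.575 q6 -1.6698000814221154
now dx 2.5 dy 0.9 dz 47.8 roll -0.1
after roll dx 2.5 dy 0.9 dz 47.8 roll -0.1
```

View pics/hov2.png

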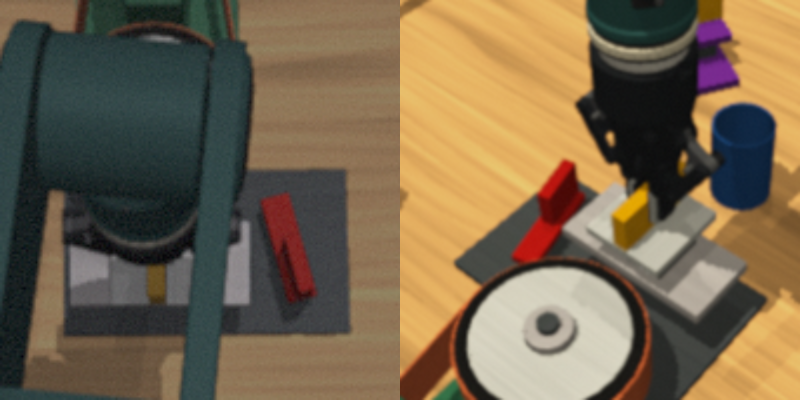

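Rest hangs square over the bed; the front edge and both ears are visible in top (crop row ~303, columns 68–248), fence front end at crop (155,280). Measure its offset from the TCP.

```bash
python3 - <<'E'
from h import *
t,s=load('hov'),load('hovs')
C=cloud(t);P=C[175:235,240:335].reshape(-1,3);S=hsv(t)[175:235,240:335].reshape(-1,3)
for n,lo,hi in(('foot',.058,.074),('table',.092,.108),('fence',.125,.15)):
    m=(P[:,2]>lo)&(P[:,2]<hi)&((S[:,1]>100) if n=='fence' else True); q=P[m]
    if len(q)>5: print(n,len(q),'x',np.percentile(q[:,0],[0,2,98,100]).round(4),'y',np.percentile(q[:,1],[0,2,98,100]).round(4),'z',np.median(q[:,2]).round(4))
C=cloud(s);P=C[150:350,190:390].reshape(-1,3);S=hsv(s)[150:350,190:390].reshape(-1,3)
for n,lo,hi in(('foot',.058,.074),('table',.092,.108),('fence',.125,.15)):
    m=(P[:,2]>lo)&(P[:,2]<hi)&(P[:,0]<.66)&(abs(P[:,1])<.09)&((S[:,1]>150)&(S[:,2]>90) if n=='fence' else (S[:,1]<60)&(S[:,2]>100)); q=P[m]
    if len(q)>5: print('s',n,len(q),'x',np.percentile(q[:,0],[0,2,98,100]).round(4),'y',np.percentile(q[:,1],[0,2,98,100]).round(4),'z',np.median(q[:,2]).round(4))
E
```

```text
foot 690 x [0.5476 0.548  0.6105 0.6176] y [-0.0786 -0.0781  0.0693  0.0697] z 0.0682
table 512 x [0.5424 0.5429 0.5804 0.5859] y [-0.0311 -0.0292  0.033   0.0334] z 0.1022
fence 98 x [0.5425 0.5426 0.5655 0.567 ] y [-0.0098 -0.0098  0.0012  0.0012] z 0.1404
s foot 1483 x [0.5492 0.552  0.6193 0.6207] y [-0.0772 -0.0739  0.0728  0.0745] z 0.067
s table 991 x [0.5457 0.5479 0.6247 0.6256] y [-0.039  -0.0377  0.0366  0.0373] z 0.101
s fence 269 x [0.5443 0.5483 0.6243 0.6247] y [-0.0215 -0.0078  0.0064  0.0066] z 0.1385
```

drive_tool --pt "2.5 2 10 0 0" --pt "0 0 14 0 0" --pt "0 0 11 0 0" --pt "0 0 6 0 0" --pt "0 0 3 0 0" --pt "0 0 1 0 0" --pt "0 0 0 0 0" --pt "0 0 0 0 0" --pt "0 0 0 0 0"

```text
clock: 8.8
tool_pos: [0.5803, 0.0003, 0.0647]
tool_rot: [[-1.0, 0.001, 0.001], [0.001, 1.0, 0.0], [-0.001, 0.0, -1.0]]
wrist_force: [-0.4, 0.4, -5.9]
finger_gap: 0.013
grasp_force: 60.4
```

```bash
python3 - <<'E'
from h import *
delta(.581,-.001,.0637,90); print(sensors.get_obs()['wrist_force'])
t=grab('top','low');s=grab('scene','lows')
for d,b in((t,(175,235,240,335)),(s,(150,350,190,390))):
  C=cloud(d);P=C[b[0]:b[1],b[2]:b[3]].reshape(-1,3);S=hsv(d)[b[0]:b[1],b[2]:b[3]].reshape(-1,3)
  for n,lo,hi in(('foot',.014,.029),('table',.048,.062),('fence',.085,.105)):
    m=(P[:,2]>lo)&(P[:,2]<hi)&(P[:,0]<.63)&(abs(P[:,1])<.09)&((S[:,1]>150)&(S[:,2]>60) if n=='fence' else (S[:,1]<60)&(S[:,2]>75)); q=P[m]
    if len(q)>5: print(n,len(q),'x',np.percentile(q[:,0],[0,2,98,100]).round(4),'y',np.percentile(q[:,1],[0,2,98,100]).round(4),'z',np.median(q[:,2]).round(4))
E
```

```text
pos [5.803e-01 3.000e-04 6.470e-02] yaw 89.96 tilt -1.0 gap 0.013001899509880335 t 8.8 q6 -1.6673582402492637
now dx -0.7 dy -1.3 dz 1.0 roll -0.0
after roll dx -0.7 dy -1.3 dz 1.0 roll -0.0
[-0.43665078  0.44206874 -5.93085129]
foot 611 x [0.5445 0.5448 0.6075 0.6137] y [-0.0774 -0.0758  0.0708  0.0711] z 0.0219
table 406 x [0.5391 0.5397 0.5756 0.5799] y [-0.0285 -0.0265  0.0351  0.0353] z 0.0561
fence 70 x [0.5395 0.5397 0.561  0.5611] y [-0.0081 -0.0079  0.0017  0.0033] z 0.0939
foot 1249 x [0.5452 0.5472 0.6146 0.6156] y [-0.0748 -0.0719  0.0753  0.0762] z 0.0208
table 867 x [0.5408 0.544  0.6202 0.621 ] y [-0.0373 -0.0356  0.039   0.0397] z 0.0543
fence 339 x [0.4053 0.4076 0.6205 0.6214] y [-0.0441 -0.0409  0.0146  0.0162] z 0.0906
```

drive_tool --pt "-0.5 0 0.7 0 0" --pt "0 0 0.7 0 0" --pt "0 0 0.6 0 0" --pt "0 0 0 0 0" --pt "0 0 0 0 0" --force 40

```text
clock: 9.52
tool_pos: [0.5807, 0.0003, 0.0637]
tool_rot: [[-1.0, 0.001, 0.001], [0.001, 1.0, -0.0], [-0.001, -0.0, -1.0]]
wrist_force: [-5.3, -0.3, 5.2]
finger_gap: 0.0131
grasp_force: 61.8
```

Contact made (force z rose by about 11 N). Ease the fingers open, then retreat straight up.

drive_tool --pt "0 0 -0.5 0 0.0" --pt "0 0 0 0 0.25" --pt "0 0 0 0 0.35" --pt "0 0 0 0 0.45" --pt "0 0 0 0 0.45" --pt "0 0 -10 0 0.45" --pt "0 0 -30 0 0.45" --pt "0 0 -45 0 0.45" --pt "0 0 -50 0 0.45" --pt "0 0 0 0 0.45" --pt "0 0 0 0 0.45"

```text
clock: 10.9
tool_pos: [0.5805, 0.0003, 0.1981]
tool_rot: [[-1.0, 0.001, 0.001], [0.001, 1.0, 0.0], [-0.001, 0.0, -1.0]]
wrist_force: [-0.6, -0.3, -0.4]
finger_gap: 0.0382
grasp_force: 0.0
```

```bash
cat > rest.py <<'E'
from h import *
import sys
n=sys.argv[1]
t=grab('top',n);s=grab('scene',n+'s')
for d,b in((t,(175,235,240,335)),(s,(150,350,190,390))):
  C=cloud(d);P=C[b[0]:b[1],b[2]:b[3]].reshape(-1,3);S=hsv(d)[b[0]:b[1],b[2]:b[3]].reshape(-1,3)
  for nm,lo,hi in(('foot',.014,.029),('table',.048,.062),('fence',.085,.105)):
    m=(P[:,2]>lo)&(P[:,2]<hi)&(P[:,0]<.63)&(P[:,0]>.52)&(abs(P[:,1])<.09)&((S[:,1]>150)&(S[:,2]>60)&(abs(P[:,1])<.03) if nm=='fence' else (S[:,1]<60)&(S[:,2]>75)); q=P[m]
    if len(q)>5: print(nm,len(q),'x',np.percentile(q[:,0],[0,2,98,100]).round(4),'y',np.percentile(q[:,1],[0,2,98,100]).round(4),'z',np.median(q[:,2]).round(4),'ang',cv2.minAreaRect((q[:,:2]*1000).astype(np.float32))[2])
E
python3 rest.py rel; python3 -c "
from h import *
delta(.581,-.1205,.16,-75.5)"
```

```text
foot 845 x [0.5448 0.5458 0.6137 0.6151] y [-0.0761 -0.0756  0.071   0.0716] z 0.021 ang 89.84103393554688
table 648 x [0.5397 0.5403 0.6038 0.6105] y [-0.0227 -0.0206  0.0352  0.0355] z 0.0551 ang 0.02183091826736927
fence 183 x [0.5398 0.5402 0.5962 0.5982] y [-0.0083 -0.0081  0.0035  0.0036] z 0.093 ang 89.85027313232422
foot 1219 x [0.546  0.5481 0.6151 0.6164] y [-0.0746 -0.0719  0.0751  0.0759] z 0.0199 ang 0.43020525574684143
table 920 x [0.541  0.5437 0.6207 0.6217] y [-0.0377 -0.0359  0.0389  0.0398] z 0.0534 ang 89.6047592163086
fence 373 x [0.5411 0.5439 0.6211 0.6222] y [-0.0063 -0.0053  0.0084  0.0091] z 0.0912 ang 0.6507900357246399
pos [5.797e-01 4.000e-04 1.961e-01] yaw 89.96 tilt -1.0 gap 0.03838791093881204 t 11.0 q6 -1.667303385563438
now dx -1.4 dy -120.9 dz 36.1 roll 165.5
after roll dx -29.0 dy 117.4 dz 36.1 roll 165.5
```

Rest is released: flat, square, about (-0.129, -0.002) in the grinder frame. Next, the turnbutton.

drive_tool --pt "0 -30 0 0 0.45" --pt "0 -40 0 0 0.45" --pt "0 -40 0 0 0.45" --pt "0 -11 0 0 0.45" --pt "0 0 0 10.4 0.45" --pt "0 0 0 10.4 0.45" --pt "0 0 0 10.4 0.45" --pt "0 0 0 10.4 0.45" --pt "0 0 0 10.4 0.45" --pt "0 0 0 10.4 0.45" --pt "0 0 0 10.4 0.45" --pt "0 0 0 10.4 0.45"

```text
clock: 12.5
tool_pos: [0.5801, -0.1194, 0.1965]
tool_rot: [[-0.113, 0.994, -0.002], [0.994, 0.113, 0.002], [0.002, -0.002, -1.0]]
wrist_force: [0.2, 0.4, 0.0]
finger_gap: 0.0383
grasp_force: 0.0
```

drive_tool --pt "0 0 0 10.4 0.45" --pt "0 0 0 10.4 0.45" --pt "0 0 0 10.4 0.45" --pt "0 0 0 10.4 0.45" --pt "0 0 0 10.4 0.45" --pt "0 0 0 10.4 0.45" --pt "0 0 0 10.4 0.45" --pt "0 0 0 9.5 0.45" --pt "0 0 0 0 0.45" --pt "0 0 0 0 0.45"

```text
clock: 13.75
tool_pos: [0.5803, -0.1201, 0.1971]
tool_rot: [[0.968, 0.253, -0.001], [0.253, -0.968, 0.001], [-0.001, -0.001, -1.0]]
wrist_force: [0.4, 0.1, -0.2]
finger_gap: 0.0383
grasp_force: 0.0
```

```bash
python3 - <<'E'
from h import *
delta(.581,-.1205,.042,-75.5)
t,s=load('top'),load('rels')
# fin top from scene (2nd view)
m=cv2.inRange(hsv(s),(0,150,60),(8,255,255));C=cloud(s);q=C[m>0];q=q[(abs(q[:,0]-.581)<.05)&(abs(q[:,1]+.12)<.05)]
k=q[(q[:,2]>.066)&(q[:,2]<.08)];print(len(k),cv2.minAreaRect((k[:,:2]*1000).astype(np.float32)),np.percentile(q[:,2],[90,99]))
E
```

```text
pos [ 0.5803 -0.1201  0.1971] yaw -75.37 tilt -1.0 gap 0.038325314214139636 t 13.75 q6 1.0155783263775695
now dx 0.6 dy 0.6 dz 155.1 roll 0.1
after roll dx 0.6 dy 0.6 dz 155.1 roll 0.1
181 ((583.7354125976562, -116.60801696777344), (51.30194854736328, 13.450839042663574), 14.644571304321289) [0.07257288 0.07384062]
```

drive_tool --pt "1 0 45 0 0.45" --pt "0 0 50 0 0.45" --pt "0 0 35 0 0.45" --pt "0 0 18 0 0.45" --pt "0 0 7 0 0.45" --pt "0 0 0 0 0.45" --pt "0 0 0 0 0.1" --pt "0 0 0 0 0" --pt "0 0 0 0 0" --pt "0 0 0 0 0" --force 30

```text
clock: 15.0
tool_pos: [0.5822, -0.1186, 0.0449]
tool_rot: [[0.968, 0.25, 0.002], [0.25, -0.968, 0.003], [0.003, -0.002, -1.0]]
wrist_force: [-2.4, 4.6, 4.6]
finger_gap: 0.0137
grasp_force: 33.6
```

drive_tool --pt "0 0 0 -5 0" --pt "0 0 0 -8 0" --pt "0 0 0 -8 0" --pt "0 0 0 -8 0" --pt "0 0 0 -8 0" --pt "0 0 0 -8 0" --pt "0 0 0 -8 0" --pt "0 0 0 -8 0" --pt "0 0 0 -8 0" --pt "0 0 0 -6.5 0" --pt "0 0 0 0 0" --pt "0 0 0 0 0"

```text
clock: 16.5
tool_pos: [0.5823, -0.1186, 0.0449]
tool_rot: [[-0.0, 1.0, 0.002], [1.0, 0.0, 0.003], [0.003, 0.002, -1.0]]
wrist_force: [-0.9, 5.8, 3.8]
finger_gap: 0.0136
grasp_force: 33.6
```

drive_tool --pt "0 0 0 0 0.3" --pt "0 0 0 0 0.45" --pt "0 0 0 0 0.45" --pt "0 0 -10 0 0.45" --pt "0 0 -30 0 0.45" --pt "0 0 -50 0 0.45" --pt "0 0 -55 0 0.7" --pt "0 0 0 0 1" --pt "0 0 0 0 1"

```text
clock: 17.62
tool_pos: [0.5814, -0.1205, 0.1883]
tool_rot: [[0.001, 1.0, 0.001], [1.0, -0.001, -0.0], [-0.0, 0.001, -1.0]]
wrist_force: [-1.1, -0.1, 0.3]
finger_gap: 0.0852
grasp_force: 0.0
```

```bash
python3 - <<'E'
from h import *
t=grab('top','tb');s=grab('scene','tbs')
cv2.imwrite('pics/tb2.png',np.hstack([cv2.resize(t['pixels'][150:320,240:410],(400,400)),cv2.resize(s['pixels'][180:330,230:380],(400,400))])[:,:,::-1])
# side walls of tin in scene: blue cloud fit circle by known radius 31
from scipy.optimize import least_squares
for d,b in((load('scene'),(195,260,335,390)),(s,(195,260,335,390)),(load('top'),(255,305,270,320))):
    m=cv2.inRange(hsv(d),(100,120,20),(125,255,255));k=np.zeros_like(m);k[b[0]:b[1],b[2]:b[3]]=255;m&=k; m=cv2.erode(m,np.ones((3,3)))
    q=cloud(d)[m>0]
    for lo,hi in((.02,.07),(.075,.1)):
        p=q[(q[:,2]>lo)&(q[:,2]<hi)]
        if len(p)<20: continue
        f=lambda c:np.hypot(p[:,0]-c[0],p[:,1]-c[1])-c[2]
        r=least_squares(f,[.432,-.017,.031],bounds=([.40,-.05,.0279],[.46,.02,.0311]),loss='soft_l1',f_scale=.002);print(lo,len(p),r.x.round(4),r.cost.round(6),p[:,2].max().round(4))
    v,u=np.nonzero(m)
    print('top-most/bottom px',u.min(),u.max(),v.min(),v.max())
delta(.432,-.017,.195,0)
m=cv2.inRange(hsv(s),(0,150,60),(8,255,255));C=cloud(s);q=C[m>0];q=q[(abs(q[:,0]-.581)<.05)&(abs(q[:,1]+.12)<.05)]
k=q[(q[:,2]>.066)&(q[:,2]<.08)];print('fin',len(k),cv2.minAreaRect((k[:,:2]*1000).astype(np.float32)))
E
python3 rest.py tb
```

```text
0.02 715 [ 0.4354 -0.0143  0.0293] 0.000278 0.07
0.075 298 [ 0.4354 -0.0144  0.0292] 0.00012 0.0912
top-most/bottom px 347 375 204 252
0.02 720 [ 0.4355 -0.0144  0.0293] 0.000274 0.07
0.075 300 [ 0.4356 -0.0144  0.0292] 0.000118 0.0917
top-most/bottom px 347 375 204 252
0.02 20 [ 0.4331 -0.0181  0.0279] 0.0 0.0673
top-most/bottom px 281 308 264 292
pos [ 0.5806 -0.1202  0.186 ] yaw -0.04 tilt -1.0 gap 0.08524613168203334 t 17.725 q6 -0.29911964026219345
now dx 103.1 dy -148.6 dz -9.0 roll -0.0
after roll dx 103.2 dy -148.6 dz -9.0 roll -0.0
fin 187 ((583.7033081054688, -116.9874038696289), (49.778926849365234, 14.557295799255371), 88.8674545288086)
foot 662 x [0.5448 0.5454 0.6139 0.6149] y [-0.0762 -0.0752  0.071   0.0716] z 0.0212 ang 89.43692779541016
table 866 x [0.5396 0.5407 0.6184 0.6194] y [-0.0348 -0.0301  0.0353  0.0355] z 0.0552 ang 89.53447723388672
fence 268 x [0.5398 0.5408 0.6188 0.6202] y [-0.0083 -0.0082  0.0035  0.0036] z 0.0933 ang 89.79994201660156
foot 1096 x [0.5459 0.5482 0.6155 0.6164] y [-0.0753 -0.0705  0.0752  0.0763] z 0.02 ang 0.06918107718229294
table 914 x [0.5398 0.5439 0.6205 0.6214] y [-0.0375 -0.0355  0.0389  0.0398] z 0.0535 ang 89.53792572021484
fence 369 x [0.5408 0.5436 0.6209 0.6221] y [-0.0067 -0.0055  0.0084  0.0092] z 0.0913 ang 89.42963409423828
```

View pics/tb2.png

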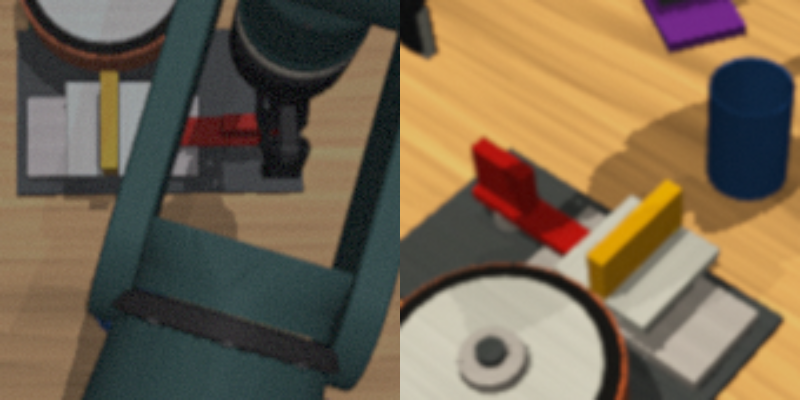

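The view shows the red arm square across the ear (crop (540,215)), the rest undisturbed and the tin upright at (750,130). Now go to the tin at about (0.4335, -0.0165).

drive_tool --pt "17 -25 0 0 1" --pt "25 -35 0 0 1" --pt "25 -35 0 0 1" --pt "25 -35 0 0 1" --pt "12 -17 0 0 1" --pt "0 0 0 0 1" --pt "0 0 0 0 1"

```text
clock: 18.7
tool_pos: [0.4349, -0.0167, 0.1874]
tool_rot: [[0.001, 1.0, -0.0], [1.0, -0.001, -0.0], [-0.0, -0.0, -1.0]]
wrist_force: [0.0, 0.7, 0.4]
finger_gap: 0.0854
grasp_force: 0.0
```

```bash
python3 -c "
from h import *
delta(.4335,-.0165,.048,0)"
```

```text
pos [ 0.4349 -0.0167  0.1874] yaw -0.05 tilt -1.0 gap 0.08538641504357385 t 18.7 q6 -0.16776279322445406
now dx 0.2 dy -1.4 dz 139.4 roll -0.0
after roll dx 0.2 dy -1.4 dz 139.4 roll -0.0
```

drive_tool --pt "0 -1 35 0 1" --pt "0 0 40 0 1" --pt "0 0 35 0 1" --pt "0 0 20 0 1" --pt "0 0 8 0 1" --pt "0 0 0 0 1" --pt "0 0 0 0 0.8" --pt "0 0 0 0 0.7" --pt "0 0 0 0 0.65" --pt "0 0 0 0 0.6" --pt "0 0 0 0 0.6" --force 25

```text
clock: 20.08
tool_pos: [0.4346, -0.0165, 0.0511]
tool_rot: [[0.001, 1.0, 0.003], [1.0, -0.001, -0.001], [-0.001, 0.003, -1.0]]
wrist_force: [-1.2, -0.7, 5.2]
finger_gap: 0.0608
grasp_force: 27.9
```

drive_tool --pt "0 0 -3 0 0.55" --pt "0 0 -12 0 0.55" --pt "0 0 -25 0 0.55" --pt "0 0 -30 0 0.55" --pt "0 0 -15 0 0.55" --pt "20 0 0 0 0.55" --pt "35 0 0 0 0.55" --pt "40 0 0 0 0.55" --pt "30 15 0 0 0.55" --pt "22 30 0 0 0.55" --pt "12 35 0 0 0.55" --pt "6 35 0 0 0.55" --force 30

```text
clock: 21.58
tool_pos: [0.5491, 0.1495, 0.1341]
tool_rot: [[-0.001, 1.0, -0.002], [1.0, 0.001, -0.0], [-0.0, -0.002, -1.0]]
wrist_force: [0.4, -0.4, -1.4]
finger_gap: 0.0609
grasp_force: 33.3
```

drive_tool --pt "0 22 0 0 0.55" --pt "0 9 0 0 0.55" --pt "0 0 20 0 0.55" --pt "0 0 15 0 0.55" --pt "0 0 0 0 0.55" --pt "0 0 0 0 0.55"

```text
clock: 22.32
tool_pos: [0.5796, 0.1486, 0.1003]
tool_rot: [[0.001, 1.0, 0.001], [1.0, -0.001, 0.0], [0.0, 0.001, -1.0]]
wrist_force: [0.2, -0.5, -2.1]
finger_gap: 0.0609
grasp_force: 33.4
```

```bash
cat > tin.py <<'E'
from h import *
import sys
from scipy.optimize import least_squares
z0=float(sys.argv[2]); n=sys.argv[1]
delta(.581,.149,.0515,0)
for cam in('scene','top'):
    d=grab(cam,n+cam); m=cv2.inRange(hsv(d),(100,100,20),(125,255,255)); m=cv2.erode(m,np.ones((3,3))); q=cloud(d)[m>0]
    p=q[(abs(q[:,0]-.581)<.06)&(abs(q[:,1]-.149)<.06)&(q[:,2]<z0+.1)&(q[:,2]>z0-.01)]
    if len(p)<20: print(cam,'few',len(p)); continue
    print(cam,len(p),'z',np.percentile(p[:,2],[0,1,50,100]).round(4),'lo/hi xy',p[:,:2].min(0).round(4),p[:,:2].max(0).round(4))
    p=p[p[:,2]>z0+.015]; r=least_squares(lambda c:np.hypot(p[:,0]-c[0],p[:,1]-c[1])-c[2],[.581,.149,.03],bounds=([.5,.1,.0279],[.65,.2,.0311]),loss='soft_l1',f_scale=.002);print(r.x.round(4))
E
python3 tin.py tin1 .045
```

```text
pos [0.5796 0.1486 0.1003] yaw -0.03 tilt -1.0 gap 0.06090987909151511 t 22.325 q6 0.15676215956931905
now dx 0.4 dy 1.4 dz 48.8 roll -0.0
after roll dx 0.4 dy 1.4 dz 48.8 roll -0.0
scene 1133 z [0.0543 0.0576 0.0979 0.1411] lo/hi xy [0.5497 0.126 ] [0.6109 0.1808]
[0.5806 0.1505 0.0293]
top 268 z [0.0503 0.0513 0.0844 0.1439] lo/hi xy [0.5516 0.1162] [0.6074 0.1526]
[0.5784 0.1456 0.0286]
```

Tin is in place laterally, about 49 mm up. Lower gently to contact.

drive_tool --pt "0 1.5 15 0 0.55" --pt "0 0 15 0 0.55" --pt "0 0 10 0 0.55" --pt "0 0 4 0 0.55" --pt "0 0 2 0 0.55" --pt "0 0 1 0 0.55" --pt "0 0 0 0 0.55" --pt "0 0 0 0 0.55" --pt "0 0 1 0 0.55" --pt "0 0 1 0 0.55" --pt "0 0 0 0 0.55" --pt "0 0 0 0 0.55"

```text
clock: 23.92
tool_pos: [0.5813, 0.1486, 0.0513]
tool_rot: [[0.001, 1.0, 0.0], [1.0, -0.001, 0.0], [0.0, 0.0, -1.0]]
wrist_force: [-0.3, -0.1, 2.1]
finger_gap: 0.0604
grasp_force: 33.6
```

drive_tool --pt "0 0 0 0 0.75" --pt "0 0 0 0 0.85" --pt "0 0 0 0 1" --pt "0 0 0 0 1" --pt "0 0 -8 0 1" --pt "0 0 -25 0 1" --pt "0 0 -40 0 1" --pt "0 0 -45 0 1" --pt "0 -40 -30 0 1" --pt "0 -50 0 0 1" --pt "0 -50 0 0 1" --pt "0 0 0 0 1"

```text
clock: 25.42
tool_pos: [0.4384, 0.1488, 0.1993]
tool_rot: [[-0.001, 1.0, 0.0], [1.0, 0.001, 0.0], [0.0, 0.0, -1.0]]
wrist_force: [1.7, -0.9, 0.3]
finger_gap: 0.0855
grasp_force: 0.0
```

```bash
python3 tin.py tin2 0.0; python3 rest.py fin; python3 - <<'E'
from h import *
t,s=load('fin'),load('fins')
cv2.imwrite('pics/fin2.png',np.hstack([cv2.resize(t['pixels'][100:320,130:380],(400,400)),cv2.resize(s['pixels'][180:420,220:480],(400,400))])[:,:,::-1])
E
```

```text
pos [0.4384 0.1488 0.1993] yaw 0.04 tilt -1.0 gap 0.0855203363164605 t 25.425 q6 0.2037694741097843
now dx 0.1 dy 142.6 dz 147.8 roll 0.0
after roll dx 0.2 dy 142.6 dz 147.8 roll 0.0
scene 1724 z [0.0028 0.0092 0.0559 0.0919] lo/hi xy [0.5509 0.121 ] [0.6129 0.181 ]
[0.5821 0.1507 0.0294]
top 595 z [0.     0.0011 0.0143 0.095 ] lo/hi xy [0.5497 0.1158] [0.6089 0.1758]
[0.5799 0.1459 0.0289]
foot 970 x [0.5447 0.5454 0.6137 0.6151] y [-0.0762 -0.0741  0.071   0.0715] z 0.0212 ang 89.59673309326172
table 1171 x [0.5397 0.5405 0.6184 0.6196] y [-0.0402 -0.0385  0.0352  0.0355] z 0.0552 ang 0.018013212829828262
fence 255 x [0.5398 0.5413 0.6193 0.6206] y [-0.0083 -0.0082  0.0035  0.0036] z 0.0931 ang 89.9063491821289
foot 1098 x [0.546  0.5479 0.6153 0.6163] y [-0.0736 -0.0705  0.0752  0.076 ] z 0.02 ang 0.23975402116775513
table 918 x [0.5413 0.5435 0.6205 0.6223] y [-0.0372 -0.0354  0.0389  0.0399] z 0.0534 ang 89.48417663574219
fence 375 x [0.5408 0.5433 0.6208 0.6222] y [-0.0066 -0.0054  0.0086  0.009 ] z 0.0911 ang 0.8288298845291138
```

View pics/fin2.png

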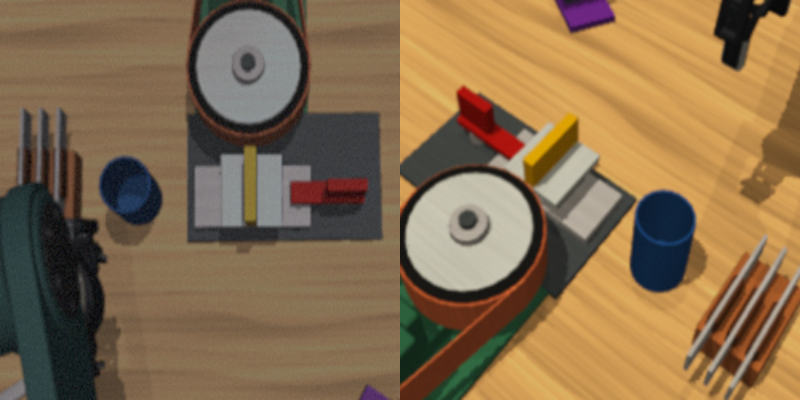

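The view shows the rest square before the wheel, with the red arm across its ear (left crop (340,190)). The tin is upright midway to the rack (left crop (130,190)). All measurements are inside the limits, so I'm handing it in.

```bash
python3 -c "
from bench import job
print(job.finish_job())"
```

```text
the job is handed in; nothing more can be done
None
```

I handed the job in at about 25 s on the robot's clock. By my last pictures and measurements, the work rest stands released and square on the bed with about 12 mm of gap, the turnbutton is across its ear, and the dip tin stands upright midway to the rack. The hand-in returned no verdict.

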